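# Snap the reading light onto the sprung rail

## Task

Pick up the clip-on reading light and press its clip straight down over the bare middle of the brass rail, well clear of the stop collar, until the arms snap past the tube and it sits fully home, without driving the sprung rail down onto its end stop. Then slide it along the rail until it just rests against the black stop collar, leaving the collar where it is and the light upright, and let go; leave the other things on the table alone.

Things in the scene. Friction and masses are not known exactly. Their poses are not given: they have to be found in the camera images.
- light_grip (a point): centre of the blue housing of the loose clip-on light, which stands on its clip, mouth down; 58 mm above the lips' underside. Housing 26 (x) x 30 (y) x 46 mm high: grip the faces 30 mm apart, fingers closing along y (the bar on top stops them along x). y runs along the clip; the rail must lie along it, either way round
- light: the whole light, about 0.12 kg, alike both ways round; origin at the underside of the clip lips. Upward from there: two white sprung arms 40 mm long with flared lips (0 to 27 mm), white foot plate 34 x 52 x 8 mm (to 35 mm), blue housing (to 81 mm), white light bar 76 (x) x 26 (y) x 10 mm (to 91 mm)
- clip_axis (a point): on the light, 41 mm below light_grip: where the rail's axis lies when the clip is home (foot plate on the rail); y along the clip. Mouth about 22 mm wide, the nubs inside stand 10 mm apart relaxed. They meet the rail with clip_axis about 17 mm above its axis, need a push of about 11 to 18 N, highest with it 12 to 15 mm above, then snap past and the push drops suddenly
- rail_mid (a point): middle of the brass rail, on its axis: level tube of 20 mm diameter, 300 mm free between two pillars of a wooden stand, axis 150 mm above the table, a closed book 110 mm below it. The rail is sprung and sinks straight down under a push, so it gives way while the clip is pressed on. x across, y along towards the collar's end, z up
- rail (a joint): how far the rail is pushed down, m: 0 at rest, 0.030 on its end stop. It starts to sink at about 1.5 N and then gives about 1.1 mm per N (10 N: 9 mm, 20 N: 20 mm, 28 N: end stop)
- collar_face (a point): black stop collar (32 mm diameter, 14 mm long) on the rail's +y half: centre of its flat face that looks to rail_mid, on the rail's axis, 55 to 95 mm from rail_mid. Slips along the rail if pushed with over 14 N. With the light against it, light_grip is 26 mm from this face along the rail. The clip on the rail drags with some 4 to 9 N when slid
- votive: amber glass candle cup, 56 mm across, 55 mm tall, loose; a bystander, origin under its centre
- bell: small brass hand bell, 50 mm across, 60 mm tall, loose; a bystander, origin under its centre
- remote: black remote control, 45 x 150 x 18 mm, loose; a bystander, origin under its centre
Things that resemble listed ones, but are neither listed nor needed, are in the scene too. What is meant by the light is not green or purple, and is the smaller of those in its own colour.

How it is judged:
By the outcome, as a careful person would: the job done as asked, in the order asked, and still so for the second after the job is handed in, with the robot touching nothing.
It also fails if it takes over 56 s, if anything falls off the work surface, if the arm or the gripper's body presses on something with over 40 N, if the wrist force passes 120 N, or if a joint passes its speed limit or range.

## Robot

A 6-joint arm with a two-finger parallel gripper is mounted at the origin on the work surface. World frame = base frame: x ahead of the robot, y to its left, z up, the work surface at z = 0. Lengths are in m, angles in degrees, forces in N, time in s.
With the tool pointing down it reaches from about 0.3 to 0.85 m from the base axis. Payload 5.4 kg.
Tool frame: the origin (TCP) lies at the very end of the fingers, on their centre line; the grasp point (between the pads) lies 19 mm behind it; z points along the fingers, y is the direction in which the jaws open and shut (so a half turn about z gives the same grasp; the last joint's range is limited). The gripper opens to 85 mm and grips with 20 to 120 N. Pads are 22 mm wide; open, the fingers measure 114 mm over their backs; the gripper's body (76 mm by 85 mm) begins 54 mm behind the grasp point. The pads swing forward as they close: fully open they stand 13 mm farther back than shut.
Start: joints at [-77.069, 9.076, 91.501, -0, 79.423, -12.038], TCP at [0.243, -0.521, 0.231] pointing down, gripper open.
Joint ranges: [-166.64, 166.64], [-54.1, 131.32], [10.49, 154.53], [-73.88, 253.88], [9.74, 151.15], [-171.62, 171.62]. Speed limits (degrees/s): [147.25, 147.25, 180, 180, 180, 180].

## Interface

Orientations are given as [roll, pitch, yaw] about the fixed x, y, z axes, in that order (R = Rz(yaw) Ry(pitch) Rx(roll)).
In Python, from station import arm gives the robot as it stands.
- The arm moves only by the tool jog_arm, never from a script. Its argument "moves" is a list of rows, each an object of numbers: "dx", "dy", "dz": the shift along the tool's x, y, z in cm; "ax", "ay", "az": the turn, a rotation vector about the tool's x, y, z in degrees; "fingers": the closure, from -1 (fully open) to 1 (shut). In form: [{"dx": .., "dy": .., "dz": .., "ax": .., "ay": .., "az": .., "fingers": ..}, ...]. A call has 1 to 8 rows; each row is the pose to reach, as a shift and turn from the pose measured when the call began, along the tool's axes at that moment; what a row does not reach only later rows make up. A row lasts 1/8 s, in which the tool goes at most 62.5 mm and 10.7 degrees, less where a joint would pass 70% of its speed; a pose out of reach is approached as far as the arm can. A call with a gripper value outside its range is refused whole. The fingers move at their own pace and stop on an object; "grip_force" is the grip in N (left out, the last holds). Time passes only in rows, so rows that repeat a pose let the fingers close. It gives the time, the measured TCP pose, the force and the opening at its end, in the units of the state.
- arm.observe(): the state, without advancing time (a new reading comes with each control period).
- arm.get_image(name): name is "scene" or "top" or "wrist"; returns a dict with "img" (420x560x3 uint8, blue, green, red), "range_z" (420x560 float32, m along the optical axis (not along the pixel's ray), 0 where there is no reading), "K" (3x3 intrinsics, pixels), "k1" (the pictures are not rectified: a ray, as slopes to the right and down, at radius r is drawn at 1 + k1 r^2 times it, then the intrinsics apply), "R" (3x3) and "t" (3): a world point X has camera coordinates R X + t. Camera axes: x right, y down, z forward; pixel columns grow to the right and rows downward; lengths in m; the calibration is good to about 2 mm. A picture is of the moment at which its call begins.
- arm.hand_in(): hands the job in, once; it reports no verdict.
The state is a dict: "t": time; "joint_positions": joint angles; "dq": joint speeds; "joint_efforts": joint torques, N m; "ee_pos": TCP position; "ee_rot": TCP orientation; "wrist_force": force on the tool from outside, world axes, zero at the start; "moment": the same for the moment, N m; "width": finger opening in m.
Only numpy, scipy, OpenCV 4.12 (cv2) and the standard library are available. Lean on these libraries where they do the work, as an engineer would, in place of code of your own. Each camera call takes 0.05 s, during which the arm holds its last target. There are 200 camera calls.

## Working session

There is one attempt and no reset: what is moved stays moved. The work goes in short steps, Python scripts to look and compute and a tool call to move; the robot and the scene stay as the last step left them, time stands still between calls to the robot, and variables do not carry over. Pictures are saved under pics/ and viewed, about 8 in all and at most 12, crops included, and the job is handed in when it is done.

Besides the shell and the picture viewer there is one more tool, called after "Emit:" in YAML: its name, and indented under it one key for each argument. jog_arm: Moves the arm, as the interface text tells. Its arguments: {"type":"object","properties":{"moves":{"type":"array","items":{"type":"object","properties":{"dx":{"type":"number"},"dy":{"type":"number"},"dz":{"type":"number"},"ax":{"type":"number"},"ay":{"type":"number"},"az":{"type":"number"},"fingers":{"type":"number"}}}},"grip_force":{"type":"number"}},"required":["moves"]}

```bash
ls; mkdir -p pics
cat > h.py <<'E'
import numpy as np, cv2
from station import arm
def px2w(im,u,v,z=None,rng=None):
    K=im["K"]; p=np.array([[[u,v]]],float)
    d=np.array([im["k1"],0,0,0,0],float)
    x,y=cv2.undistortPoints(p,K,d)[0,0]
    R=np.array(im["R"]);t=np.array(im["t"])
    r=R.T@np.array([x,y,1]);c=-R.T@t
    s=(z-c[2])/r[2] if z is not None else (rng if rng else im["range_z"][int(round(v)),int(round(u))])
    return c+s*r
def cloud(im):
    h,w=im["range_z"].shape
    u,v=np.meshgrid(np.arange(w),np.arange(h))
    p=np.stack([u,v],-1).reshape(-1,1,2).astype(float)
    n=cv2.undistortPoints(p,im["K"],np.array([im["k1"],0,0,0,0],float))[:,0]
    z=im["range_z"].reshape(-1,1)
    P=np.hstack([n*z,z])
    W=(P-im["t"])@np.array(im["R"]); W[z[:,0]==0]=np.nan
    return W.reshape(h,w,3)
E
python3 - <<'E'
from h import *
import pickle
s=arm.observe(); print(s)
for n in("scene","top"):
    im=arm.get_image(n); pickle.dump(im,open(n+".pkl","wb")); cv2.imwrite(f"pics/{n}0.png",im["img"]); print(n,im["K"],im["k1"],-np.array(im["R"]).T@im["t"])
E
```

```text
pics
{'t': 0.0, 'joint_positions': array([-7.70677160e+01,  9.11285976e+00,  9.15725941e+01, -9.98266598e-04,
        7.94222483e+01, -1.20370186e+01]), 'dq': array([ 0.02903334,  0.06762467, -0.01399595,  0.07863215,  0.02032344,
        0.02645852]), 'joint_efforts': array([-1.20731165e-04, -3.96008134e+01, -3.31428766e+01, -1.72724763e-04,
        8.58636573e-03,  2.48201523e-06]), 'ee_pos': array([ 0.24257266, -0.52066779,  0.23031116]), 'ee_rot': array([-1.79894461e+02, -2.15011899e-02,  2.49694670e+01]), 'wrist_force': array([ 0.12177312, -0.44652481, -0.50145761]), 'moment': array([-0.0218661 , -0.03427104, -0.01620635]), 'width': 0.0851057190956292}
scene [[512.74241854   0.         281.27075469]
 [  0.         512.74241854 210.87510918]
 [  0.           0.           1.        ]] -0.18495364684285892 [ 1.29741054 -0.40153     1.00278453]
top [[425.22131241   0.         285.68197632]
 [  0.         425.22131241 207.65563586]
 [  0.           0.           1.        ]] -0.07696421140154162 [ 0.43065964 -0.02245229  0.99364513]
```

View pics/scene0.png

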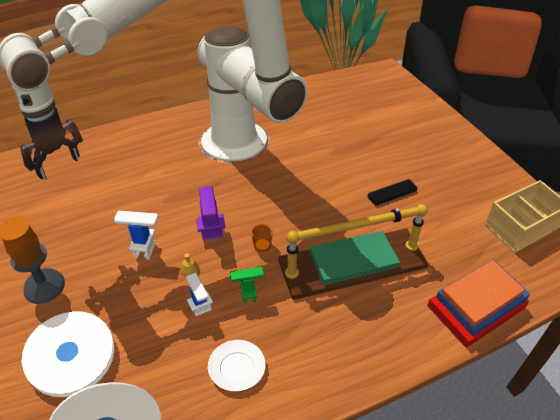

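View pics/top0.png

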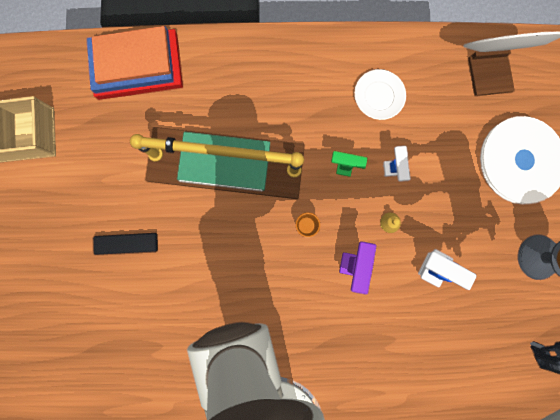

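The scene shows four look-alikes: blue/white A at scene (138,232) / top (447,270), blue/white B at scene (198,294) / top (398,163), purple at scene (210,212), and green at scene (247,283). The light should be the smaller blue one, probably B, so I'll measure the heights and bar sizes and check a crop.

Run:
```python
from h import *
import pickle
im=pickle.load(open("top.pkl","rb")); W=cloud(im)
sc=pickle.load(open("scene.pkl","rb")); S=cloud(sc)
def bar(W,u0,u1,v0,v1,n,white=True):
    P=W[v0:v1,u0:u1].reshape(-1,3); c=im["img"][v0:v1,u0:u1].reshape(-1,3)
    P=P[~np.isnan(P[:,0])]; top=np.percentile(P[:,2],98)
    Q=P[P[:,2]>top-.006]
    r=cv2.minAreaRect((Q[:,:2]*1000).astype(np.float32))
    print(n,"top z",top.round(4),len(Q),"rect(mm)",r, "mean z",Q[:,2].mean(), "base pct",np.percentile(P[:,2],5))
bar(W,380,415,140,185,"B"); bar(W,415,480,245,295,"A"); bar(W,328,370,148,180,"green")
# rail : points
for (u,v) in [(190,149),(230,153),(270,157),(170,145),(167,140),(167,150),(177,146),(140,142),(297,160)]:
    print((u,v),W[v,u].round(4))
Z=W[:,:,2]; m=(Z>.145)&(Z<.175)
m[:, :100]=0; m[:,320:]=0; m[:100]=0; m[200:]=0
Q=W[m]; print(len(Q)); 
for y in np.arange(0.05,0.36,.01):
    q=Q[(abs(Q[:,1]-y)<.005)]
    if len(q): print(y.round(3), len(q), "x",q[:,0].min().round(4),q[:,0].max().round(4),np.median(q[:,0]).round(4),"zmax",q[:,2].max().round(4))
a=cv2.resize(sc["img"][190:330,90:290],None,fx=3.5,fy=3.5,interpolation=cv2.INTER_CUBIC)
cv2.imwrite("pics/c1.png",a)
b=cv2.resize(im["img"][120:205,120:320],None,fx=4,fy=4,interpolation=cv2.INTER_CUBIC)
cv2.imwrite("pics/c2.png",b)
```

```text
B top z 0.0933 384 rect(mm) ((589.7362060546875, -296.5698547363281), (74.24922180175781, 26.85446548461914), 6.926907539367676) mean z 0.09102622847728892 base pct -0.002033922169948987
A top z 0.1303 861 rect(mm) ((357.9942321777344, -377.6029968261719), (106.11618041992188, 37.281681060791016), 59.763084411621094) mean z 0.12808442166270528 base pct -0.002414602758690617
green top z 0.0936 408 rect(mm) ((600.4224243164062, -180.51890563964844), (76.20391082763672, 26.06810760498047), 77.63489532470703) mean z 0.09111521401500598 base pct -0.0020681176292334283
(190, 149) [0.6153 0.148  0.1589]
(230, 153) [0.6053 0.0684 0.1583]
(270, 157) [ 0.5951 -0.011   0.1587]
(170, 145) [0.6223 0.1856 0.1687]
(167, 140) [0.6331 0.1922 0.1663]
(167, 150) [0.6141 0.1935 0.1613]
(177, 146) [0.6225 0.1744 0.1575]
(140, 142) [0.6322 0.2482 0.1604]
(297, 160) [ 0.5871 -0.0643  0.1624]
1854
0.05 51 x 0.5975 0.6182 0.6061 zmax 0.1643
0.06 50 x 0.598 0.618 0.6077 zmax 0.1637
0.07 50 x 0.6005 0.6205 0.6085 zmax 0.1627
0.08 49 x 0.6018 0.6204 0.6106 zmax 0.1632
0.09 51 x 0.6032 0.6227 0.6113 zmax 0.1623
0.1 49 x 0.6049 0.6225 0.6135 zmax 0.163
0.11 51 x 0.6058 0.6251 0.6141 zmax 0.1636
0.12 50 x 0.6076 0.6277 0.6164 zmax 0.1635
0.13 51 x 0.6093 0.6276 0.6168 zmax 0.1627
0.14 45 x 0.6107 0.6285 0.6185 zmax 0.1631
0.15 45 x 0.6126 0.6307 0.6193 zmax 0.1636
0.16 46 x 0.6132 0.6307 0.6213 zmax 0.1627
0.17 49 x 0.6131 0.6339 0.6219 zmax 0.1627
0.18 71 x 0.6127 0.6409 0.6246 zmax 0.1688
0.19 82 x 0.61 0.6416 0.6231 zmax 0.1728
0.2 44 x 0.6116 0.6357 0.6249 zmax 0.1678
0.21 52 x 0.6185 0.6387 0.6273 zmax 0.1631
0.22 51 x 0.6208 0.6407 0.6295 zmax 0.1637
0.23 46 x 0.6223 0.6412 0.6312 zmax 0.1627
0.24 54 x 0.624 0.6443 0.6322 zmax 0.1654
0.25 78 x 0.6218 0.6494 0.6337 zmax 0.1668
0.26 64 x 0.622 0.6496 0.6335 zmax 0.1668
0.27 19 x 0.6256 0.645 0.6343 zmax 0.163
```

View pics/c1.png

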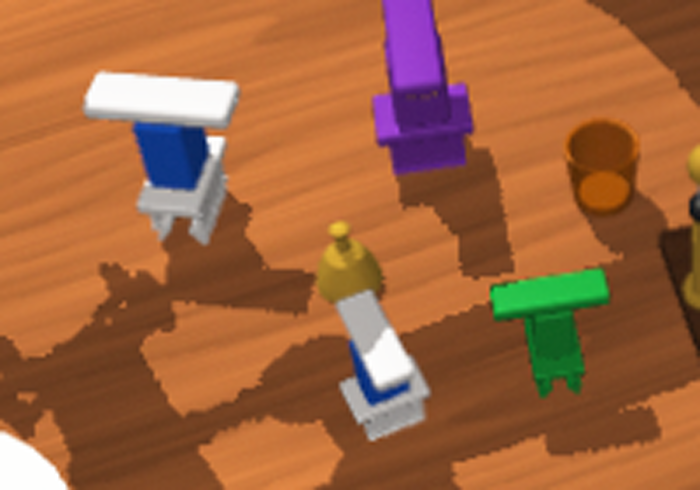

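View pics/c2.png

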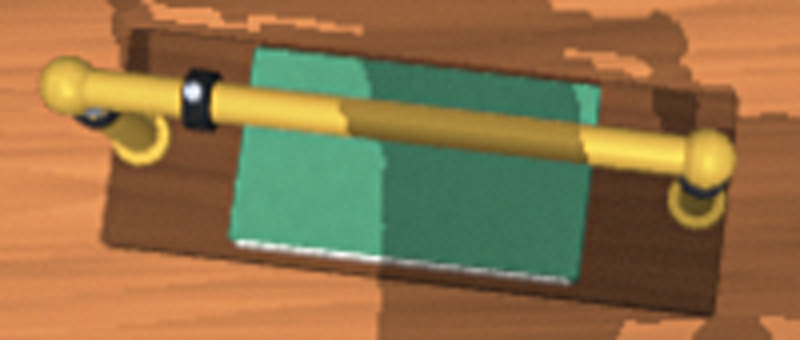

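The crop confirms B: its bar is 74 x 27 mm with the top at 91–93 mm, while A's is 106 x 37 mm. B stands at (0.590,-0.297), turned about 7°. The rail lies at about 82° with its middle near (0.612,0.092) and the collar near y 0.18. I'll check the goblet's height before the first traverse.

Run:
```python
from h import *
import pickle
S=cloud(pickle.load(open("scene.pkl","rb")))
g=S[215:300,0:65].reshape(-1,3); g=g[g[:,2]>.03]
print("goblet",np.nanpercentile(g,[1,50,99],axis=0).round(3))
W=cloud(pickle.load(open("top.pkl","rb")))
g=W[235:280,515:560].reshape(-1,3); g=g[g[:,2]>.03]; print(np.nanpercentile(g,[1,50,99],axis=0).round(3))
g=S[245:282,180:200].reshape(-1,3); g=g[g[:,2]>.01]; print("bell",np.nanpercentile(g,[1,50,99],axis=0).round(3))
# bar B from scene cam
g=S[265:320,180:220].reshape(-1,3); g=g[g[:,2]>.086]; g=g[g[:,0]>.54];print("barB scene",cv2.minAreaRect((g[:,:2]*1000).astype(np.float32)),g[:,2].max())
# rail from scene camera, axis fit both
for n,C in(("top",W),("scene",S)):
    m=(C[...,2]>.152)&(C[...,2]<.166)&(C[...,1]>-.03)&(C[...,1]<.16)&(abs(C[...,0]-.6-.1375*C[...,1])<.03)
    Q=C[m]; y=Q[:,1]; p=np.polyfit(y,Q[:,0],1); print(n,len(Q),p,np.median(Q[:,2]),Q[:,2].max())
    m=(C[...,2]>.14)&(C[...,2]<.19)&(abs(C[...,0]-.6-.1375*C[...,1])<.03)
    Q=C[m]; s=Q[:,1]*.9906+(Q[:,0])*.136; print("s range",s.min(),s.max())
    h=[(round(a,3),int(1000*np.percentile(Q[abs(s-a)<.002][:,2],95))) for a in np.arange(s.min(),s.max(),.004) if (abs(s-a)<.002).sum()>2]; print(h)
```

```text
goblet [[ 0.338 -0.689  0.034]
 [ 0.393 -0.644  0.174]
 [ 0.414 -0.609  0.217]]
[[ 0.338 -0.651  0.03 ]
 [ 0.373 -0.618  0.117]
 [ 0.405 -0.606  0.13 ]]
bell [[ 0.455 -0.309  0.01 ]
 [ 0.478 -0.29   0.031]
 [ 0.578 -0.268  0.094]]
barB scene ((591.38623046875, -295.854248046875), (77.82058715820312, 24.53575897216797), 4.418957233428955) 0.09574561115695707
top 918 [0.14302703 0.59937865] 0.1588065055750556 0.16505870386454838
s range 0.003777854633699687 0.3538226970484192
[(np.float64(0.004), 155), (np.float64(0.008), 161), (np.float64(0.012), 165), (np.float64(0.016), 166), (np.float64(0.02), 166), (np.float64(0.024), 164), (np.float64(0.028), 163), (np.float64(0.032), 161), (np.float64(0.036), 161), (np.float64(0.04), 160), (np.float64(0.044), 161), (np.float64(0.048), 161), (np.float64(0.052), 161), (np.float64(0.056), 161), (np.float64(0.06), 161), (np.float64(0.064), 162), (np.float64(0.068), 161), (np.float64(0.072), 162), (np.float64(0.076), 162), (np.float64(0.08), 162), (np.float64(0.084), 161), (np.float64(0.088), 161), (np.float64(0.092), 161), (np.float64(0.096), 161), 
[... 3314 characters left out ...]
62), (np.float64(0.246), 159), (np.float64(0.25), 160), (np.float64(0.254), 162), (np.float64(0.258), 161), (np.float64(0.262), 161), (np.float64(0.266), 160), (np.float64(0.27), 167), (np.float64(0.274), 171), (np.float64(0.278), 171), (np.float64(0.282), 166), (np.float64(0.286), 159), (np.float64(0.29), 161), (np.float64(0.294), 161), (np.float64(0.298), 160), (np.float64(0.302), 162), (np.float64(0.306), 162), (np.float64(0.31), 161), (np.float64(0.314), 162), (np.float64(0.318), 161), (np.float64(0.322), 161), (np.float64(0.326), 162), (np.float64(0.33), 161), (np.float64(0.334), 162), (np.float64(0.338), 166), (np.float64(0.342), 166), (np.float64(0.346), 167), (np.float64(0.35), 165)]
```

Emit:
jog_arm:
  moves:
    - {"dx": 5,"dy": -1,"az": 3,"fingers": -0.3}
    - {"dx": 11,"dy": -2,"az": 6,"fingers": -0.3}
    - {"dx": 17,"dy": -3,"az": 9,"fingers": -0.3}
    - {"dx": 23,"dy": -4,"az": 12,"fingers": -0.3}
    - {"dx": 29,"dy": -5,"az": 15,"fingers": -0.3}
    - {"dx": 35,"dy": -5.6,"az": 18,"fingers": -0.3}
    - {"dx": 41,"dy": -5.6,"az": 18,"fingers": -0.3}
    - {"dx": 41,"dy": -5.6,"az": 18,"fingers": -0.3}

```text
invalid input at $.moves[0]: expected keys dx, dy, dz, ax, ay, az, fingers
```

Run:
```python
from h import *
import pickle
s=arm.observe(); print(s["t"],s["ee_pos"],s["ee_rot"],s["width"])
im=arm.get_image("wrist"); cv2.imwrite("pics/w1.png",im["img"]); W=cloud(im)
Z=W[...,2]; m=(Z>.084)&(Z<.1)&(abs(W[...,0]-.59)<.055)&(abs(W[...,1]+.297)<.035)
Q=W[m]; print(len(Q),cv2.minAreaRect((Q[:,:2]*1000).astype(np.float32)),Q[:,2].mean())
```

```text
0.1 [ 0.24256125 -0.52071576  0.23040535] [-1.79901548e+02 -1.95087789e-02  2.49673260e+01] 0.08553677900990238
0 ((0.0, 0.0), (0.0, 0.0), 0.0) nan<stdin>:6: RuntimeWarning: Mean of empty slice.
  ret = ret.dtype.type(ret / rcount)
```

View pics/w1.png

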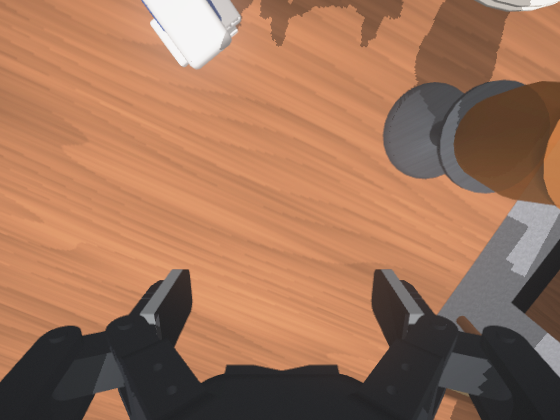

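The move was refused because every key is required in each row, so nothing moved. The picture only shows the table from the start pose, with the goblet at (480,135) and part of light A at (190,30). I'll send it again with all keys.

Emit:
jog_arm:
  moves:
    - {"dx": 5,"dy": -1,"dz": 0,"ax": 0,"ay": 0,"az": 3,"fingers": -0.3}
    - {"dx": 11,"dy": -2,"dz": 0,"ax": 0,"ay": 0,"az": 6,"fingers": -0.3}
    - {"dx": 17,"dy": -3,"dz": 0,"ax": 0,"ay": 0,"az": 9,"fingers": -0.3}
    - {"dx": 23,"dy": -4,"dz": 0,"ax": 0,"ay": 0,"az": 12,"fingers": -0.3}
    - {"dx": 29,"dy": -5,"dz": 0,"ax": 0,"ay": 0,"az": 15,"fingers": -0.3}
    - {"dx": 35,"dy": -5.6,"dz": 0,"ax": 0,"ay": 0,"az": 18,"fingers": -0.3}
    - {"dx": 41,"dy": -5.6,"dz": 0,"ax": 0,"ay": 0,"az": 18,"fingers": -0.3}
    - {"dx": 41,"dy": -5.6,"dz": 0,"ax": 0,"ay": 0,"az": 18,"fingers": -0.3}
  grip_force: 60

```text
t: 1.15
ee_pos: [0.5932, -0.294, 0.2294]
ee_rot: [-179.8, 0.0, 7.3]
wrist_force: [-0.4, 0.1, 0.5]
width: 0.0561
```

Run:
```python
from h import *
import pickle
s=arm.observe(); print(s["t"],s["ee_pos"],s["ee_rot"],s["width"])
im=arm.get_image("wrist"); cv2.imwrite("pics/w2.png",im["img"]); W=cloud(im)
Z=W[...,2]; m=(Z>.084)&(Z<.1)&(abs(W[...,0]-.59)<.055)&(abs(W[...,1]+.297)<.035)
Q=W[m]; print(len(Q),cv2.minAreaRect((Q[:,:2]*1000).astype(np.float32)),Q[:,2].mean())
```

```text
1.15 [ 0.59318133 -0.29400046  0.22936658] [-1.7982612e+02  3.4247329e-02  7.2589648e+00] 0.056065890316129796
2125 ((588.7100830078125, -296.6775207519531), (75.70710754394531, 26.006927490234375), 3.967144250869751) 0.0909583015114208
```

View pics/w2.png

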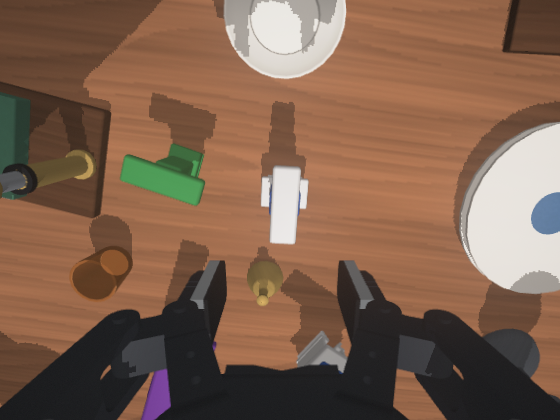

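The small blue light is under the gripper, bar at (285,205), bell at (263,280), green one to the left at (165,180). It measures (0.589,-0.297) with yaw about 4°. I'll correct the position and descend.

Emit:
jog_arm:
  moves:
    - {"dx": -0.5,"dy": 0.2,"dz": 4,"ax": 0,"ay": 0,"az": 3,"fingers": -0.3}
    - {"dx": -0.5,"dy": 0.2,"dz": 8,"ax": 0,"ay": 0,"az": 3,"fingers": -0.3}
    - {"dx": -0.5,"dy": 0.2,"dz": 11,"ax": 0,"ay": 0,"az": 3,"fingers": -0.3}
    - {"dx": -0.5,"dy": 0.2,"dz": 14,"ax": 0,"ay": 0,"az": 3,"fingers": -0.3}
    - {"dx": -0.5,"dy": 0.2,"dz": 16.5,"ax": 0,"ay": 0,"az": 3,"fingers": -0.3}
    - {"dx": -0.5,"dy": 0.2,"dz": 18,"ax": 0,"ay": 0,"az": 3,"fingers": -0.3}
    - {"dx": -0.5,"dy": 0.2,"dz": 18.8,"ax": 0,"ay": 0,"az": 3,"fingers": -0.3}
    - {"dx": -0.5,"dy": 0.2,"dz": 18.8,"ax": 0,"ay": 0,"az": 3,"fingers": -0.3}

```text
t: 2.2
ee_pos: [0.5863, -0.2981, 0.0418]
ee_rot: [-179.9, 0.1, 4.1]
wrist_force: [-0.4, 0.2, 0.3]
width: 0.0557
```

Emit:
jog_arm:
  moves:
    - {"dx": 0,"dy": 0,"dz": 0,"ax": 0,"ay": 0,"az": 0,"fingers": 0.0}
    - {"dx": 0,"dy": 0,"dz": 0,"ax": 0,"ay": 0,"az": 0,"fingers": 0.2}
    - {"dx": 0,"dy": 0,"dz": 0,"ax": 0,"ay": 0,"az": 0,"fingers": 1}
    - {"dx": 0,"dy": 0,"dz": 0,"ax": 0,"ay": 0,"az": 0,"fingers": 1}
    - {"dx": 0,"dy": 0,"dz": 0,"ax": 0,"ay": 0,"az": 0,"fingers": 1}
    - {"dx": 0,"dy": 0,"dz": 0,"ax": 0,"ay": 0,"az": 0,"fingers": 1}
  grip_force: 60

```text
t: 2.95
ee_pos: [0.5868, -0.2984, 0.0426]
ee_rot: [-179.9, 0.0, 4.1]
wrist_force: [0.3, 0.9, 5.5]
width: 0.0294
```

Emit:
jog_arm:
  moves:
    - {"dx": 0,"dy": 0,"dz": -1,"ax": 0,"ay": 0,"az": 0,"fingers": 1}
    - {"dx": 0,"dy": 0,"dz": -3,"ax": 0,"ay": 0,"az": 0,"fingers": 1}
    - {"dx": 0,"dy": 0,"dz": -6.5,"ax": 0,"ay": 0,"az": 0,"fingers": 1}
    - {"dx": 0,"dy": 0,"dz": -10.5,"ax": 0,"ay": 0,"az": 0,"fingers": 1}
    - {"dx": 0,"dy": 0,"dz": -14.5,"ax": 0,"ay": 0,"az": 0,"fingers": 1}
    - {"dx": 0,"dy": 0,"dz": -18,"ax": 0,"ay": 0,"az": 0,"fingers": 1}
    - {"dx": 0,"dy": 0,"dz": -20,"ax": 0,"ay": 0,"az": 0,"fingers": 1}
    - {"dx": 0,"dy": 0,"dz": -20,"ax": 0,"ay": 0,"az": 0,"fingers": 1}

```text
t: 3.95
ee_pos: [0.5876, -0.2991, 0.2447]
ee_rot: [179.9, -0.1, 4.1]
wrist_force: [0.5, 0.8, -0.5]
width: 0.0296
```

Run:
```python
from h import *
s=arm.observe(); e=s["ee_pos"]; print(s["t"],e,s["ee_rot"],s["width"],s["wrist_force"])
im=arm.get_image("wrist"); cv2.imwrite("pics/w3.png",im["img"]); W=cloud(im)
Z=W[...,2]; m=(Z>e[2]+.03)&(Z<e[2]+.065)&(abs(W[...,0]-e[0])<.05)&(abs(W[...,1]-e[1])<.017)
Q=W[m]; print(len(Q),cv2.minAreaRect((Q[:,:2]*1000).astype(np.float32)),np.percentile(Q[:,2],[5,50,95])-e[2])
t=arm.get_image("top"); W=cloud(t); Z=W[...,2]; m=(Z>e[2]+.03)&(Z<e[2]+.065)&(abs(W[...,0]-e[0])<.05)&(abs(W[...,1]-e[1])<.03);Q=W[m];print(len(Q),Q.min(0) if len(Q) else 0,Q.max(0) if len(Q) else 0)
c=im["img"][100:420,130:430]; cv2.imwrite("pics/w3.png",cv2.resize(c,None,fx=1.8,fy=1.8))
```

```text
3.95 [ 0.58763808 -0.29914217  0.2446687 ] [ 1.79940309e+02 -1.21692837e-01  4.12172197e+00] 0.029581781204271844 [ 0.52260723  0.75140265 -0.4687076 ]
11477 ((599.5765991210938, -299.0809020996094), (57.09369659423828, 34.11917495727539), 0.8292270302772522) [0.03847361 0.04833876 0.04946177]
55 [ 0.58700007 -0.29536635  0.28325723] [ 0.62666361 -0.27039246  0.29532753]
```

View pics/w3.png

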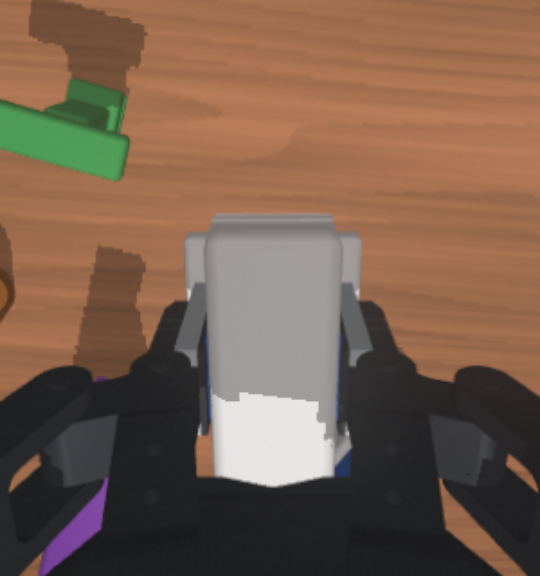

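The light is held square, with yaw matching the fingers and the bar top 49 mm above the TCP, so clip_axis is about 25 mm below the TCP. Now I'll carry it over the rail middle and turn it 12°.

Emit:
jog_arm:
  moves:
    - {"dx": 0,"dy": -2,"dz": 0,"ax": 0,"ay": 0,"az": 0,"fingers": 1}
    - {"dx": 1,"dy": -7,"dz": 0,"ax": 0,"ay": 0,"az": 2,"fingers": 1}
    - {"dx": 2,"dy": -13,"dz": 0,"ax": 0,"ay": 0,"az": 4,"fingers": 1}
    - {"dx": 3,"dy": -19,"dz": 0,"ax": 0,"ay": 0,"az": 6,"fingers": 1}
    - {"dx": 4,"dy": -25,"dz": 0,"ax": 0,"ay": 0,"az": 8,"fingers": 1}
    - {"dx": 5,"dy": -31,"dz": 0,"ax": 0,"ay": 0,"az": 10,"fingers": 1}
    - {"dx": 5.4,"dy": -36,"dz": 0,"ax": 0,"ay": 0,"az": 12,"fingers": 1}
    - {"dx": 5.4,"dy": -39.3,"dz": 0,"ax": 0,"ay": 0,"az": 12,"fingers": 1}

```text
t: 5.05
ee_pos: [0.6101, 0.1014, 0.2404]
ee_rot: [-179.8, 0.4, -7.7]
wrist_force: [1.2, -0.4, -0.8]
width: 0.0294
```

Emit:
jog_arm:
  moves:
    - {"dx": 0,"dy": 0,"dz": 0,"ax": 0,"ay": 0,"az": 0,"fingers": 1}
    - {"dx": 0,"dy": 0,"dz": 0,"ax": 0,"ay": 0,"az": 0,"fingers": 1}

```text
t: 5.3
ee_pos: [0.6091, 0.1016, 0.2391]
ee_rot: [-179.9, 0.5, -7.7]
wrist_force: [-0.5, -1.0, -0.7]
width: 0.0298
```

```bash
cat > look.py <<'E'
from h import *
import sys
s=arm.observe(); e=s["ee_pos"]; yaw=np.radians(s["ee_rot"][2]); print(s["t"],e,s["ee_rot"],s["width"],s["wrist_force"])
X=np.array([np.cos(yaw),np.sin(yaw)]);Y=np.array([np.sin(yaw),-np.cos(yaw)])
for n in ("wrist","top","scene"):
    im=arm.get_image(n); W=cloud(im); d=W[...,:2]-e[:2]; a=d@X; b=d@Y; Z=W[...,2]
    cv2.imwrite(f"pics/{sys.argv[1]}_{n}.png",im["img"])
    m=(Z>.152)&(Z<.166)&(abs(a)<.02)&(b<.12)&(abs(b)>.03)&(b>-.085)
    if m.sum()>20:
        p=np.polyfit(b[m],a[m],1); print(n,"rail in tool frame: a=%.4f slope %.2f deg"%(p[1],np.degrees(p[0])),m.sum(), "edges at b: ",[(B,np.percentile(a[m&(abs(b-B)<.005)],[2,98]).round(4).tolist()) for B in(-.07,-.05,.05,.07,.09) if (m&(abs(b-B)<.005)).sum()>5])
    m=(Z>e[2]+.042)&(Z<e[2]+.056)&(abs(a)<.06)&(abs(b)<.016)
    if m.sum()>20: print(n,"bar a range",np.percentile(a[m],[1,99]).round(4),"b range",np.percentile(b[m],[1,99]).round(4),"z",np.median(Z[m])-e[2], np.median(Z[m]))
    m=(Z>.1655)&(Z<.176)&(abs(a)<.02)&(b<-.03)&(b>-.15)
    if m.sum()>5: print(n,"collar b",np.percentile(b[m],[2,98]).round(4), m.sum())
E
python3 look.py v1
```

```text
5.3 [0.60907911 0.10164704 0.2391176 ] [-179.87785061    0.48702903   -7.69764601] 0.02975701353323925 [-0.52074816 -1.02425714 -0.68214447]
wrist rail in tool frame: a=0.0058 slope -0.31 deg 4816 edges at b:  [(-0.07, [-0.0045, 0.0141]), (-0.05, [-0.0042, 0.014]), (0.05, [-0.0051, 0.0133]), (0.07, [-0.0048, 0.0133]), (0.09, [-0.0047, 0.0133])]
wrist bar a range [-0.0137  0.0401] b range [-0.0127  0.0127] z 0.048253807837087076 0.2873714059412253
wrist collar b [-0.0949 -0.0841] 165
top rail in tool frame: a=0.0036 slope 0.31 deg 606 edges at b:  [(-0.07, [-0.0042, 0.0117]), (-0.05, [-0.0026, 0.0065]), (0.05, [-0.0045, 0.0138]), (0.07, [-0.0046, 0.0138]), (0.09, [-0.0048, 0.0139])]
top collar b [-0.0952 -0.0828] 37
scene rail in tool frame: a=0.0083 slope -0.22 deg 421 edges at b:  [(-0.07, [-0.0033, 0.0157]), (-0.05, [-0.0016, 0.0154]), (0.05, [-0.0029, 0.0131]), (0.07, [-0.0014, 0.0162]), (0.09, [-0.0026, 0.0153])]
scene bar a range [-0.0119  0.0439] b range [-0.0159  0.0148] z 0.04766542801763188 0.2867830261217701
scene collar b [-0.0985 -0.0856] 21
```

View pics/v1_wrist.png

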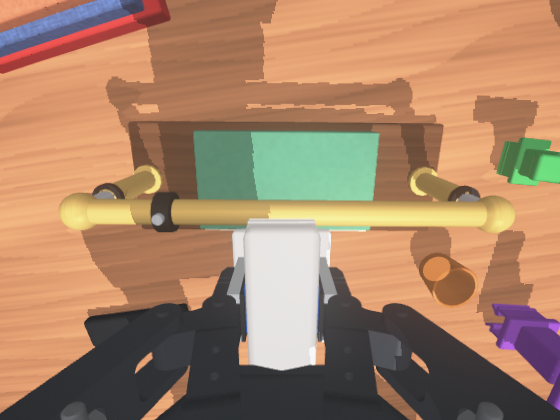

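The rail runs from (75,212) to (500,213) with the collar at (163,212); the bar front is at (282,222), just short of the rail. The rail axis is about 4.6 mm ahead in tool x and the light about 2 mm ahead, so I need +2.6 mm. I'll correct that and lower to just above the mouth entry.

Emit:
jog_arm:
  moves:
    - {"dx": 0.2,"dy": 0.2,"dz": 1,"ax": 0,"ay": 0.5,"az": 0,"fingers": 1}
    - {"dx": 0.27,"dy": 0.4,"dz": 2,"ax": 0,"ay": 0.5,"az": 0,"fingers": 1}
    - {"dx": 0.27,"dy": 0.4,"dz": 2.8,"ax": 0,"ay": 0.5,"az": 0,"fingers": 1}
    - {"dx": 0.27,"dy": 0.4,"dz": 3.3,"ax": 0,"ay": 0.5,"az": 0,"fingers": 1}
    - {"dx": 0.27,"dy": 0.4,"dz": 3.3,"ax": 0,"ay": 0.5,"az": 0,"fingers": 1}
    - {"dx": 0.27,"dy": 0.4,"dz": 3.3,"ax": 0,"ay": 0.5,"az": 0,"fingers": 1}
  grip_force: 80

```text
t: 6.2
ee_pos: [0.6122, 0.0962, 0.2074]
ee_rot: [-179.9, -0.2, -7.8]
wrist_force: [0.2, 0.2, -1.4]
width: 0.0292
```

```bash
python3 look.py v2; python3 -c "
import cv2
a=cv2.imread('pics/v2_scene.png')[170:310,270:450]; a=cv2.resize(a,None,fx=4.2,fy=4.2,interpolation=cv2.INTER_CUBIC); cv2.imwrite('pics/v2c.png',a)"
```

```text
6.2 [0.61217054 0.09620281 0.20737385] [-1.79854188e+02 -1.51345455e-01 -7.81687164e+00] 0.02924092101463496 [ 0.21240131  0.22263147 -1.43800464]
wrist rail in tool frame: a=0.0023 slope -0.25 deg 5867 edges at b:  [(-0.07, [-0.0084, 0.0101]), (-0.05, [-0.0081, 0.0099]), (0.05, [-0.009, 0.0095]), (0.07, [-0.0086, 0.0095]), (0.09, [-0.0086, 0.0094])]
wrist bar a range [-0.0144  0.0396] b range [-0.0127  0.0127] z 0.048375804069264255 0.255749655253101
wrist collar b [-0.1001 -0.0885] 240
top rail in tool frame: a=-0.0004 slope 0.64 deg 598 edges at b:  [(-0.07, [-0.0089, 0.0088]), (-0.05, [-0.0069, -0.0001]), (0.05, [-0.0079, 0.0101]), (0.07, [-0.0079, 0.0106]), (0.09, [-0.0077, 0.0107])]
top collar b [-0.1009 -0.0877] 35
scene rail in tool frame: a=0.0046 slope -0.26 deg 423 edges at b:  [(-0.07, [-0.0055, 0.0116]), (-0.05, [-0.0041, 0.012]), (0.05, [-0.0051, 0.0117]), (0.07, [-0.0061, 0.0115]), (0.09, [-0.005, 0.0099])]
scene bar a range [-0.013   0.0405] b range [-0.0146  0.0127] z 0.04823284612599257 0.2556066973098293
scene collar b [-0.1036 -0.0907] 24
```

View pics/v2c.png

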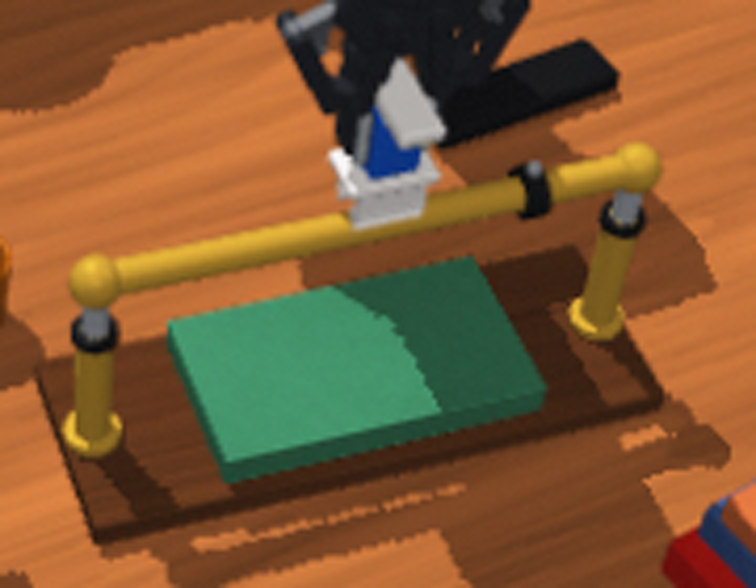

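The clip hangs centred just above the tube (crop (390,205)), with the collar well away at (535,190). The wrist and scene estimates of the offset are -1.0 and +0.7 mm, so it's centred. Lowering in small steps, watching the force.

Emit:
jog_arm:
  moves:
    - {"dx": 0,"dy": 0,"dz": 0.4,"ax": 0,"ay": 0,"az": 0,"fingers": 1}
    - {"dx": 0,"dy": 0,"dz": 0.8,"ax": 0,"ay": 0,"az": 0,"fingers": 1}
    - {"dx": 0,"dy": 0,"dz": 1.1,"ax": 0,"ay": 0,"az": 0,"fingers": 1}
    - {"dx": 0,"dy": 0,"dz": 1.1,"ax": 0,"ay": 0,"az": 0,"fingers": 1}

```text
t: 6.85
ee_pos: [0.6119, 0.0963, 0.1959]
ee_rot: [-179.9, -0.1, -7.8]
wrist_force: [-0.7, -0.5, -0.1]
width: 0.0291
```

Emit:
jog_arm:
  moves:
    - {"dx": 0,"dy": 0,"dz": 0.2,"ax": 0,"ay": 0,"az": 0,"fingers": 1}
    - {"dx": 0,"dy": 0,"dz": 0.4,"ax": 0,"ay": 0,"az": 0,"fingers": 1}
    - {"dx": 0,"dy": 0,"dz": 0.4,"ax": 0,"ay": 0,"az": 0,"fingers": 1}

```text
t: 7.22
ee_pos: [0.6116, 0.0963, 0.1919]
ee_rot: [-179.9, -0.1, -7.8]
wrist_force: [-2.5, 0.1, 0.9]
width: 0.0291
```

A side force of -2.5 N in x agrees with the wrist estimate that the light is about 1 mm too far in +x. I'll shift it back a little and carry on.

Emit:
jog_arm:
  moves:
    - {"dx": -0.08,"dy": 0,"dz": 0,"ax": 0,"ay": 0,"az": 0,"fingers": 1}
    - {"dx": -0.08,"dy": 0,"dz": 0.1,"ax": 0,"ay": 0,"az": 0,"fingers": 1}
    - {"dx": -0.08,"dy": 0,"dz": 0.2,"ax": 0,"ay": 0,"az": 0,"fingers": 1}

```text
t: 7.6
ee_pos: [0.611, 0.0965, 0.1902]
ee_rot: [-179.9, -0.1, -7.8]
wrist_force: [-2.3, 0.7, 2.8]
width: 0.0291
```

Emit:
jog_arm:
  moves:
    - {"dx": 0,"dy": 0,"dz": 0.15,"ax": 0,"ay": 0,"az": 0,"fingers": 1}
    - {"dx": 0,"dy": 0,"dz": 0.3,"ax": 0,"ay": 0,"az": 0,"fingers": 1}

```text
t: 7.85
ee_pos: [0.6111, 0.0964, 0.1875]
ee_rot: [-179.9, -0.1, -7.8]
wrist_force: [-2.6, 0.1, 5.2]
width: 0.0291
```

Emit:
jog_arm:
  moves:
    - {"dx": -0.06,"dy": 0,"dz": 0.1,"ax": 0,"ay": 0,"az": 0,"fingers": 1}
    - {"dx": -0.06,"dy": 0,"dz": 0.25,"ax": 0,"ay": 0,"az": 0,"fingers": 1}

```text
t: 8.1
ee_pos: [0.611, 0.0964, 0.1858]
ee_rot: [-179.9, -0.2, -7.8]
wrist_force: [-1.7, -0.4, 7.3]
width: 0.029
```

Emit:
jog_arm:
  moves:
    - {"dx": 0,"dy": 0,"dz": 0.15,"ax": 0,"ay": 0,"az": 0,"fingers": 1}
    - {"dx": 0,"dy": 0,"dz": 0.3,"ax": 0,"ay": 0,"az": 0,"fingers": 1}

```text
t: 8.35
ee_pos: [0.6112, 0.0964, 0.1837]
ee_rot: [-179.9, -0.2, -7.8]
wrist_force: [-4.9, 0.5, 8.4]
width: 0.029
```

Emit:
jog_arm:
  moves:
    - {"dx": 0,"dy": 0,"dz": 0.15,"ax": 0,"ay": 0,"az": 0,"fingers": 1}
    - {"dx": 0,"dy": 0,"dz": 0.3,"ax": 0,"ay": 0,"az": 0,"fingers": 1}

```text
t: 8.6
ee_pos: [0.6114, 0.0964, 0.182]
ee_rot: [-179.9, -0.3, -7.8]
wrist_force: [-5.4, -0.3, 8.9]
width: 0.0289
```

Emit:
jog_arm:
  moves:
    - {"dx": -0.15,"dy": 0,"dz": 0,"ax": 0,"ay": 0,"az": 0,"fingers": 1}
    - {"dx": -0.15,"dy": 0,"dz": 0.1,"ax": 0,"ay": 0.2,"az": 0,"fingers": 1}

```text
t: 8.85
ee_pos: [0.6109, 0.0965, 0.1827]
ee_rot: [-179.9, -0.6, -7.8]
wrist_force: [-3.5, 0.4, 8.0]
width: 0.0294
```

Emit:
jog_arm:
  moves:
    - {"dx": -0.12,"dy": 0,"dz": 0.2,"ax": 0,"ay": -0.6,"az": 0,"fingers": 1}
    - {"dx": -0.12,"dy": 0,"dz": 0.2,"ax": 0,"ay": -0.6,"az": 0,"fingers": 1}

```text
t: 9.1
ee_pos: [0.6109, 0.0965, 0.1824]
ee_rot: [-179.8, -0.2, -7.8]
wrist_force: [-2.2, -0.2, 8.9]
width: 0.0293
```

Emit:
jog_arm:
  moves:
    - {"dx": -0.05,"dy": 0,"dz": 0.15,"ax": 0,"ay": 0,"az": 0,"fingers": 1}
    - {"dx": -0.05,"dy": 0,"dz": 0.3,"ax": 0,"ay": 0,"az": 0,"fingers": 1}

```text
t: 9.35
ee_pos: [0.6112, 0.0965, 0.1811]
ee_rot: [-179.8, -0.4, -7.8]
wrist_force: [-3.9, 0.4, 9.3]
width: 0.0288
```

Emit:
jog_arm:
  moves:
    - {"dx": -0.1,"dy": 0,"dz": 0.3,"ax": 0,"ay": -0.4,"az": 0,"fingers": 1}
    - {"dx": -0.1,"dy": 0,"dz": 0.45,"ax": 0,"ay": -0.4,"az": 0,"fingers": 1}

```text
t: 9.6
ee_pos: [0.6113, 0.0965, 0.1789]
ee_rot: [-179.8, -0.2, -7.8]
wrist_force: [-3.5, 0.0, 12.9]
width: 0.0292
```

Emit:
jog_arm:
  moves:
    - {"dx": -0.1,"dy": 0,"dz": 0.3,"ax": 0,"ay": -0.4,"az": 0,"fingers": 1}
    - {"dx": -0.1,"dy": 0,"dz": 0.45,"ax": 0,"ay": -0.4,"az": 0,"fingers": 1}

```text
t: 9.85
ee_pos: [0.6115, 0.0965, 0.177]
ee_rot: [-179.8, 0.0, -7.8]
wrist_force: [-4.6, -0.6, 12.7]
width: 0.0293
```

Emit:
jog_arm:
  moves:
    - {"dx": -0.15,"dy": 0,"dz": 0.3,"ax": 0,"ay": 0,"az": 0,"fingers": 1}
    - {"dx": -0.15,"dy": 0,"dz": 0.45,"ax": 0,"ay": 0,"az": 0,"fingers": 1}

```text
t: 10.1
ee_pos: [0.6115, 0.0965, 0.1756]
ee_rot: [-179.8, -0.2, -7.8]
wrist_force: [-5.3, 0.8, 14.0]
width: 0.0293
```

Emit:
jog_arm:
  moves:
    - {"dx": -0.15,"dy": 0,"dz": 0.3,"ax": 0,"ay": 0,"az": 0,"fingers": 1}
    - {"dx": -0.15,"dy": 0,"dz": 0.45,"ax": 0,"ay": 0,"az": 0,"fingers": 1}

```text
t: 10.35
ee_pos: [0.6114, 0.0966, 0.1743]
ee_rot: [-179.8, -0.4, -7.8]
wrist_force: [-5.2, 0.3, 15.7]
width: 0.029
```

```bash
cat > look2.py <<'E'
from h import *
s=arm.observe(); e=s["ee_pos"]; yaw=np.radians(s["ee_rot"][2]); print(s["t"],e,s["ee_rot"],s["wrist_force"],s["moment"])
X=np.array([np.cos(yaw),np.sin(yaw)]);Y=np.array([np.sin(yaw),-np.cos(yaw)])
for n in ("wrist","top","scene"):
    im=arm.get_image(n); W=cloud(im); d=W[...,:2]-e[:2]; a=d@X; b=d@Y; Z=W[...,2]
    hsv=cv2.cvtColor(im["img"],cv2.COLOR_BGR2HSV)
    m=(Z>.11)&(Z<.175)&(abs(a)<.02)&(b<.11)&(abs(b)>.035)&(b>-.06)
    if m.sum()>20:
        zt=np.percentile(Z[m],90); m2=m&(Z>zt-.008)
        print(n,"rail top",zt.round(4),"a edges",np.percentile(a[m],[2,98]).round(4),"mid",a[m2].mean().round(4),m.sum())
        for r in((-.06,-.035),(.035,.06),(.08,.11)):
            q=m&(b>r[0])&(b<r[1])
            if q.sum()>9: print("   b",r,"top",np.percentile(Z[q],90).round(4),"edges",np.percentile(a[q],[2,98]).round(4))
    w=(Z>e[2]+.042)&(Z<e[2]+.06)&(abs(a)<.06)&(abs(b)<.016)
    if w.sum()>20: print(n,"bar a",np.percentile(a[w],[1,99]).round(4),"top-TCP",(np.median(Z[w])-e[2]).round(4))
    m=(Z>.12)&(abs(a)<.025)&(b<-.02)&(b>-.13)&(hsv[...,2]<60)
    if m.sum()>5: print(n,"collar b",np.percentile(b[m],[2,98]).round(4), "zmax",np.percentile(Z[m],98).round(4),m.sum())
E
python3 look2.py
```

```text
10.35 [0.61141513 0.09657754 0.17432738] [-179.84249715   -0.4462746    -7.78825896] [-5.20635555  0.25371852 15.69327342] [-0.04228396  1.02535395 -0.05859178]
wrist rail top 0.1436 a edges [-0.0071  0.0108] mid 0.003 5119
   b (-0.06, -0.035) top 0.1435 edges [-0.0068  0.0111]
   b (0.035, 0.06) top 0.1436 edges [-0.0073  0.0106]
   b (0.08, 0.11) top 0.1437 edges [-0.007   0.0104]
wrist bar a [-0.0146  0.0394] top-TCP 0.0484
wrist collar b [-0.0881 -0.0206] zmax 0.2661 12214
top rail top 0.1444 a edges [-0.0073  0.0111] mid 0.001 379
   b (-0.06, -0.035) top 0.1429 edges [-0.0063  0.0005]
   b (0.035, 0.06) top 0.1449 edges [-0.0071  0.0106]
   b (0.08, 0.11) top 0.1441 edges [-0.0076  0.0109]
top collar b [-0.1006 -0.0463] zmax 0.2758 147
scene rail top 0.1442 a edges [-0.0048  0.0129] mid 0.0048 356
   b (-0.06, -0.035) top 0.1445 edges [-0.004   0.0128]
   b (0.035, 0.06) top 0.1439 edges [-0.0039  0.0127]
   b (0.08, 0.11) top 0.1443 edges [-0.0048  0.0119]
scene bar a [-0.0133  0.0408] top-TCP 0.0483
scene collar b [-0.0999 -0.0209] zmax 0.4086 424
```

The rail has sunk about 16.5 mm, and clip_axis is still about 15 mm above its axis, so it is near the force peak. The lateral offset is within half a millimetre. Pressing on with a larger backward trim.

Emit:
jog_arm:
  moves:
    - {"dx": -0.3,"dy": 0,"dz": 0.3,"ax": 0,"ay": -0.4,"az": 0,"fingers": 1}
    - {"dx": -0.3,"dy": 0,"dz": 0.45,"ax": 0,"ay": -0.4,"az": 0,"fingers": 1}

```text
t: 10.75
ee_pos: [0.611, 0.0968, 0.1734]
ee_rot: [-179.8, -0.5, -7.8]
wrist_force: [-1.5, 0.5, 13.8]
width: 0.0291
```

Emit:
jog_arm:
  moves:
    - {"dx": -0.2,"dy": 0,"dz": 0.3,"ax": 0,"ay": -0.5,"az": 0,"fingers": 1}
    - {"dx": -0.2,"dy": 0,"dz": 0.45,"ax": 0,"ay": -0.5,"az": 0,"fingers": 1}

```text
t: 11.0
ee_pos: [0.6105, 0.097, 0.1701]
ee_rot: [-179.8, -0.2, -7.8]
wrist_force: [1.6, 0.9, 5.1]
width: 0.0293
```

The force dropped suddenly from 15 to 6 N: it has snapped on. I'll press slightly more to seat it and check.

Emit:
jog_arm:
  moves:
    - {"dx": 0,"dy": 0,"dz": 0.3,"ax": 0,"ay": -0.2,"az": 0,"fingers": 1}
    - {"dx": 0,"dy": 0,"dz": 0.5,"ax": 0,"ay": -0.2,"az": 0,"fingers": 1}
    - {"dx": 0,"dy": 0,"dz": 0.5,"ax": 0,"ay": -0.2,"az": 0,"fingers": 1}

```text
t: 11.38
ee_pos: [0.6107, 0.097, 0.1659]
ee_rot: [-179.8, -0.0, -7.8]
wrist_force: [-4.4, 0.4, 8.6]
width: 0.0294
```

```bash
python3 look2.py
```

```text
11.375 [0.61071588 0.09703414 0.16586446] [-1.79789756e+02 -2.35101181e-02 -7.79025617e+00] [-4.40313392  0.39143489  8.5664122 ] [-0.14481824  0.73194659 -0.05913338]
wrist rail top 0.1506 a edges [-0.0064  0.0115] mid 0.0038 6032
   b (-0.06, -0.035) top 0.1505 edges [-0.0055  0.0118]
   b (0.035, 0.06) top 0.1506 edges [-0.0067  0.0114]
   b (0.08, 0.11) top 0.1507 edges [-0.0065  0.0111]
wrist bar a [-0.0142  0.0397] top-TCP 0.0483
wrist collar b [-0.0942 -0.0207] zmax 0.2575 12794
top rail top 0.1515 a edges [-0.0066  0.012 ] mid 0.0016 364
   b (-0.06, -0.035) top 0.1494 edges [-0.0054  0.0008]
   b (0.035, 0.06) top 0.1517 edges [-0.0064  0.012 ]
   b (0.08, 0.11) top 0.1514 edges [-0.0066  0.012 ]
top collar b [-0.0997 -0.0459] zmax 0.2682 141
scene rail top 0.1512 a edges [-0.0042  0.0133] mid 0.0053 356
   b (-0.06, -0.035) top 0.1512 edges [-0.0035  0.0143]
   b (0.035, 0.06) top 0.1511 edges [-0.0046  0.0133]
   b (0.08, 0.11) top 0.151 edges [-0.004  0.013]
scene bar a [-0.0135  0.0402] top-TCP 0.0485
scene collar b [-0.0991 -0.021 ] zmax 0.3983 411
```

It's fully home: clip_axis at 0.1402 against a rail axis of about 0.1404, with the rail sunk only about 9.5 mm. Now I'll ease off the load to the rest height.

Emit:
jog_arm:
  moves:
    - {"dx": -0.05,"dy": 0,"dz": -0.2,"ax": 0,"ay": 0,"az": 0,"fingers": 1}
    - {"dx": -0.05,"dy": 0,"dz": -0.4,"ax": 0,"ay": 0,"az": 0,"fingers": 1}
    - {"dx": -0.05,"dy": 0,"dz": -0.6,"ax": 0,"ay": 0,"az": 0,"fingers": 1}
    - {"dx": -0.05,"dy": 0,"dz": -0.6,"ax": 0,"ay": 0,"az": 0,"fingers": 1}

```text
t: 12.02
ee_pos: [0.6106, 0.097, 0.1721]
ee_rot: [-179.8, -0.1, -7.8]
wrist_force: [0.2, 0.1, 3.2]
width: 0.0288
```

Emit:
jog_arm:
  moves:
    - {"dx": 0,"dy": 0,"dz": -0.2,"ax": 0,"ay": 0,"az": 0,"fingers": 1}
    - {"dx": 0,"dy": -0.4,"dz": -0.2,"ax": 0,"ay": 0,"az": 0,"fingers": 1}
    - {"dx": 0,"dy": -0.8,"dz": -0.2,"ax": 0,"ay": 0,"az": 0,"fingers": 1}
    - {"dx": 0,"dy": -1.2,"dz": -0.2,"ax": 0,"ay": 0,"az": 0,"fingers": 1}
    - {"dx": 0,"dy": -1.6,"dz": -0.2,"ax": 0,"ay": 0,"az": 0,"fingers": 1}
    - {"dx": 0,"dy": -2.0,"dz": -0.2,"ax": 0,"ay": 0,"az": 0,"fingers": 1}

```text
t: 12.78
ee_pos: [0.613, 0.1138, 0.1735]
ee_rot: [179.9, -0.0, -7.8]
wrist_force: [-1.0, -8.7, 1.9]
width: 0.0289
```

Emit:
jog_arm:
  moves:
    - {"dx": 0,"dy": -0.4,"dz": -0.1,"ax": 0,"ay": 0,"az": 0,"fingers": 1}
    - {"dx": 0,"dy": -0.8,"dz": -0.1,"ax": 0,"ay": 0,"az": 0,"fingers": 1}
    - {"dx": 0,"dy": -1.2,"dz": -0.1,"ax": 0,"ay": 0,"az": 0,"fingers": 1}
    - {"dx": 0,"dy": -1.6,"dz": -0.1,"ax": 0,"ay": 0,"az": 0,"fingers": 1}
    - {"dx": 0,"dy": -2.0,"dz": -0.1,"ax": 0,"ay": 0,"az": 0,"fingers": 1}
    - {"dx": 0,"dy": -2.4,"dz": -0.1,"ax": 0,"ay": 0,"az": 0,"fingers": 1}
    - {"dx": 0,"dy": -2.8,"dz": -0.1,"ax": 0,"ay": 0,"az": 0,"fingers": 1}

```text
t: 13.65
ee_pos: [0.6165, 0.1385, 0.1737]
ee_rot: [179.5, 0.0, -7.9]
wrist_force: [-0.8, -10.1, 1.5]
width: 0.0291
```

Emit:
jog_arm:
  moves:
    - {"dx": 0,"dy": -0.3,"dz": -0.1,"ax": 0.4,"ay": 0,"az": 0,"fingers": 1}
    - {"dx": 0,"dy": -0.6,"dz": -0.1,"ax": 0.4,"ay": 0,"az": 0,"fingers": 1}
    - {"dx": 0,"dy": -0.9,"dz": -0.1,"ax": 0.4,"ay": 0,"az": 0,"fingers": 1}
    - {"dx": 0,"dy": -1.2,"dz": -0.1,"ax": 0.4,"ay": 0,"az": 0,"fingers": 1}
    - {"dx": 0,"dy": -1.4,"dz": -0.1,"ax": 0.4,"ay": 0,"az": 0,"fingers": 1}

```text
t: 14.28
ee_pos: [0.618, 0.1495, 0.1738]
ee_rot: [179.6, 0.1, -7.9]
wrist_force: [0.2, -9.5, 1.9]
width: 0.0293
```

```bash
cat > look3.py <<'E'
from h import *
import sys
s=arm.observe(); e=s["ee_pos"]; yaw=np.radians(s["ee_rot"][2]); print(s["t"],e,s["ee_rot"],s["wrist_force"])
X=np.array([np.cos(yaw),np.sin(yaw)]);Y=np.array([np.sin(yaw),-np.cos(yaw)])
for n in ("wrist","top","scene"):
    im=arm.get_image(n); W=cloud(im); d=W[...,:2]-e[:2]; a=d@X; b=d@Y; Z=W[...,2]
    cv2.imwrite(f"pics/{sys.argv[1]}_{n}.png",im["img"])
    sv=W[...,1]*.9906+W[...,0]*.136
    m=(Z>.163)&(Z<.175)&(abs(W[...,0]-.6013-.1407*W[...,1])<.016)&(sv>.255)&(sv<.295)
    if m.sum()>5: print(n,"collar s",np.percentile(sv[m],[2,98]).round(4),"n",m.sum())
    c=(Z>.08+.133+.0)&(Z<.24)&(abs(b)<.02)&(abs(a)<.06)
    if c.sum()>20: print(n,"bar s",np.percentile(sv[c],[2,98]).round(4),"z",np.median(Z[c]).round(4), c.sum())
print("TCP s",e[1]*.9906+e[0]*.136)
E
python3 look3.py v4; python3 -c "
import cv2
a=cv2.imread('pics/v4_scene.png')[170:290,330:450]; a=cv2.resize(a,None,fx=5,fy=5,interpolation=cv2.INTER_CUBIC); cv2.imwrite('pics/v4c.png',a)"
```

```text
14.275 [0.61802272 0.14954084 0.17376674] [ 1.79601839e+02  1.06151212e-01 -7.93536595e+00] [ 0.19137353 -9.54254484  1.86882007]
wrist collar s [0.2552 0.2796] n 622
wrist bar s [0.2144 0.2497] z 0.2221 11359
top bar s [0.2193 0.23  ] z 0.2219 62
scene collar s [0.2555 0.2817] n 35
scene bar s [0.2136 0.2518] z 0.2221 247
TCP s 0.23218624246283728
```

View pics/v4c.png

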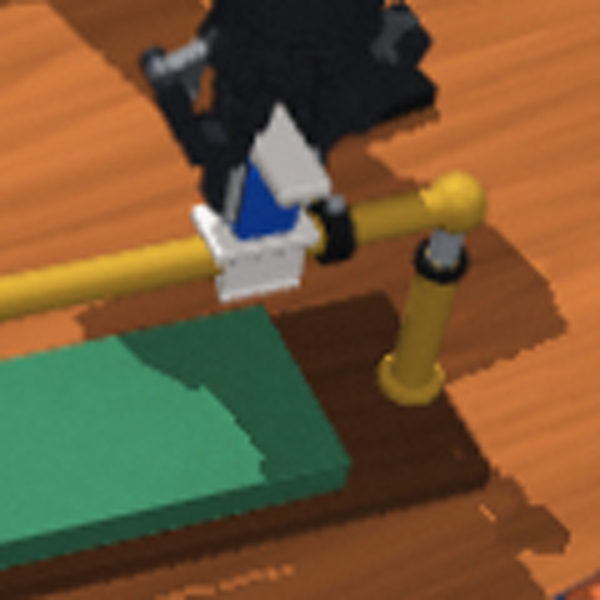

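The plate's end is near the collar at (322,232). The numbers give a gap of about 10 mm and the picture suggests less. Baseline drag is about 9.5 N, so I'll creep in and watch for a rise.

Emit:
jog_arm:
  moves:
    - {"dx": 0,"dy": -0.2,"dz": -0.1,"ax": 0.3,"ay": 0,"az": 0,"fingers": 1}
    - {"dx": 0,"dy": -0.35,"dz": -0.1,"ax": 0.3,"ay": 0,"az": 0,"fingers": 1}
    - {"dx": 0,"dy": -0.5,"dz": -0.1,"ax": 0.3,"ay": 0,"az": 0,"fingers": 1}

```text
t: 14.8
ee_pos: [0.6184, 0.1522, 0.174]
ee_rot: [179.7, 0.2, -8.0]
wrist_force: [-1.1, -9.1, 1.1]
width: 0.0291
```

Emit:
jog_arm:
  moves:
    - {"dx": 0,"dy": -0.2,"dz": -0.1,"ax": 0.3,"ay": 0,"az": 0,"fingers": 1}
    - {"dx": 0,"dy": -0.3,"dz": -0.1,"ax": 0.3,"ay": 0,"az": 0,"fingers": 1}

```text
t: 15.05
ee_pos: [0.6185, 0.1529, 0.1742]
ee_rot: [179.7, 0.2, -8.0]
wrist_force: [-1.0, -9.1, 1.1]
width: 0.0291
```

Emit:
jog_arm:
  moves:
    - {"dx": 0,"dy": -0.25,"dz": 0,"ax": 0.3,"ay": 0,"az": 0,"fingers": 1}
    - {"dx": 0,"dy": -0.4,"dz": 0,"ax": 0.3,"ay": 0,"az": 0,"fingers": 1}

```text
t: 15.3
ee_pos: [0.6187, 0.1541, 0.1735]
ee_rot: [179.7, 0.3, -8.1]
wrist_force: [-1.2, -9.2, 2.0]
width: 0.0289
```

Emit:
jog_arm:
  moves:
    - {"dx": 0,"dy": -0.25,"dz": 0,"ax": 0.3,"ay": 0,"az": 0,"fingers": 1}
    - {"dx": 0,"dy": -0.4,"dz": 0,"ax": 0.3,"ay": 0,"az": 0,"fingers": 1}

```text
t: 15.55
ee_pos: [0.6189, 0.1552, 0.1729]
ee_rot: [179.7, 0.4, -8.1]
wrist_force: [-0.8, -9.3, 2.4]
width: 0.0291
```

Emit:
jog_arm:
  moves:
    - {"dx": 0,"dy": -0.25,"dz": 0,"ax": 0.3,"ay": 0,"az": 0,"fingers": 1}
    - {"dx": 0,"dy": -0.35,"dz": 0,"ax": 0.3,"ay": 0,"az": 0,"fingers": 1}

```text
t: 15.8
ee_pos: [0.6191, 0.1559, 0.1724]
ee_rot: [179.7, 0.4, -8.1]
wrist_force: [-1.8, -9.5, 3.1]
width: 0.0289
```

Emit:
jog_arm:
  moves:
    - {"dx": 0,"dy": -0.25,"dz": -0.15,"ax": 0.3,"ay": 0.3,"az": -0.2,"fingers": 1}
    - {"dx": 0,"dy": -0.35,"dz": -0.15,"ax": 0.3,"ay": 0.3,"az": -0.2,"fingers": 1}

```text
t: 16.05
ee_pos: [0.6192, 0.1567, 0.1733]
ee_rot: [179.7, 0.2, -8.0]
wrist_force: [-2.1, -9.5, 2.7]
width: 0.0291
```

Emit:
jog_arm:
  moves:
    - {"dx": 0,"dy": -0.25,"dz": -0.1,"ax": 0.3,"ay": 0,"az": 0,"fingers": 1}
    - {"dx": 0,"dy": -0.35,"dz": -0.1,"ax": 0.3,"ay": 0,"az": 0,"fingers": 1}

```text
t: 16.3
ee_pos: [0.6193, 0.1575, 0.1737]
ee_rot: [179.7, 0.3, -8.0]
wrist_force: [-1.5, -9.2, 1.3]
width: 0.0289
```

Emit:
jog_arm:
  moves:
    - {"dx": 0,"dy": -0.25,"dz": -0.1,"ax": 0.3,"ay": 0,"az": 0,"fingers": 1}
    - {"dx": 0,"dy": -0.35,"dz": -0.1,"ax": 0.3,"ay": 0,"az": 0,"fingers": 1}

```text
t: 16.55
ee_pos: [0.6194, 0.158, 0.1739]
ee_rot: [179.6, 0.3, -8.1]
wrist_force: [-2.9, -12.5, 1.4]
width: 0.0294
```

The force rose from 9.3 to 12.5 N at TCP s 0.2407 (contact predicted at about 0.242). One small confirming nudge.

Emit:
jog_arm:
  moves:
    - {"dx": 0,"dy": -0.25,"dz": 0,"ax": 0.2,"ay": 0,"az": 0,"fingers": 1}
    - {"dx": 0,"dy": -0.3,"dz": 0,"ax": 0.2,"ay": 0,"az": 0,"fingers": 1}

```text
t: 16.8
ee_pos: [0.6194, 0.158, 0.1732]
ee_rot: [179.5, 0.4, -8.1]
wrist_force: [-2.2, -11.5, 2.8]
width: 0.0292
```

```bash
python3 look3.py v5; python3 -c "
import cv2
a=cv2.imread('pics/v5_scene.png')[180:260,360:440]; a=cv2.resize(a,None,fx=7,fy=7,interpolation=cv2.INTER_CUBIC); cv2.imwrite('pics/v5c.png',a)"
```

```text
16.8 [0.6194088  0.15797597 0.17318727] [179.48164097   0.41487651  -8.11496328] [ -2.23495642 -11.51058376   2.76158675]
wrist collar s [0.2608 0.2789] n 631
wrist bar s [0.2228 0.2583] z 0.2214 11376
top bar s [0.2274 0.2403] z 0.2213 83
scene collar s [0.2563 0.2802] n 40
scene bar s [0.2227 0.2601] z 0.2213 237
TCP s 0.2407305953925804
```

The position didn't move while blocked, and the collar's far edge reads 0.279–0.280 against 0.280–0.282 before, so contact is confirmed and the collar hasn't shifted. Now I'll relax the side push, unload vertically, level and open.

Emit:
jog_arm:
  moves:
    - {"dx": 0,"dy": -0.1,"dz": -0.15,"ax": 0.3,"ay": 0.3,"az": 0,"fingers": 1}
    - {"dx": 0,"dy": -0.1,"dz": -0.15,"ax": 0.3,"ay": 0.3,"az": 0,"fingers": 1}
    - {"dx": 0,"dy": -0.1,"dz": -0.15,"ax": 0.3,"ay": 0.3,"az": 0,"fingers": 1}

```text
t: 17.32
ee_pos: [0.6193, 0.1579, 0.1743]
ee_rot: [179.7, 0.2, -8.1]
wrist_force: [0.1, -6.1, 1.7]
width: 0.029
```

Emit:
jog_arm:
  moves:
    - {"dx": 0,"dy": 0,"dz": -0.05,"ax": 0.2,"ay": 0,"az": 0,"fingers": 1}
    - {"dx": 0,"dy": 0,"dz": -0.05,"ax": 0.2,"ay": 0,"az": 0,"fingers": 1}
  grip_force: 20

```text
t: 17.58
ee_pos: [0.6193, 0.1578, 0.1746]
ee_rot: [179.8, 0.2, -8.1]
wrist_force: [0.8, -3.0, 1.4]
width: 0.0289
```

Emit:
jog_arm:
  moves:
    - {"dx": 0,"dy": 0,"dz": 0,"ax": 0,"ay": 0,"az": 0,"fingers": -0.1}
    - {"dx": 0,"dy": 0,"dz": 0,"ax": 0,"ay": 0,"az": 0,"fingers": -0.3}
    - {"dx": 0,"dy": 0,"dz": 0,"ax": 0,"ay": 0,"az": 0,"fingers": -0.3}
    - {"dx": 0,"dy": 0,"dz": 0,"ax": 0,"ay": 0,"az": 0,"fingers": -0.3}

```text
t: 18.08
ee_pos: [0.6192, 0.158, 0.1745]
ee_rot: [179.9, 0.2, -8.1]
wrist_force: [0.7, -0.9, -0.2]
width: 0.0554
```

```bash
python3 look3.py v6
```

```text
18.075 [0.61922623 0.15800052 0.17452242] [ 1.79852326e+02  1.71010362e-01 -8.11917131e+00] [ 0.68810018 -0.93334873 -0.18056833]
wrist collar s [0.2607 0.2795] n 1150
wrist bar s [0.2284 0.253 ] z 0.2241 10308
top bar s [0.2272 0.2376] z 0.2237 73
scene collar s [0.2556 0.29  ] n 63
scene bar s [0.2274 0.2543] z 0.2234 223
TCP s 0.24073008233411897
```

Released cleanly. The bar top reads 0.224 m, exactly the home height with the rail at rest. I'll retract straight up and check.

Emit:
jog_arm:
  moves:
    - {"dx": 0,"dy": 0,"dz": -1,"ax": 0,"ay": 0,"az": 0,"fingers": -0.3}
    - {"dx": 0,"dy": 0,"dz": -3,"ax": 0,"ay": 0,"az": 0,"fingers": -0.3}
    - {"dx": 0,"dy": 0,"dz": -6,"ax": 0,"ay": 0,"az": 0,"fingers": -0.3}
    - {"dx": 0,"dy": 0,"dz": -10,"ax": 0,"ay": 0,"az": 0,"fingers": -0.3}
    - {"dx": 0,"dy": 0,"dz": -14,"ax": 0,"ay": 0,"az": 0,"fingers": -0.3}
    - {"dx": -5,"dy": 0,"dz": -16,"ax": 0,"ay": 0,"az": 0,"fingers": -0.3}
    - {"dx": -10,"dy": 0,"dz": -16,"ax": 0,"ay": 0,"az": 0,"fingers": -0.3}
    - {"dx": -14,"dy": 0,"dz": -16,"ax": 0,"ay": 0,"az": 0,"fingers": -0.3}

```text
t: 19.23
ee_pos: [0.48, 0.1783, 0.3374]
ee_rot: [179.9, -0.0, -8.1]
wrist_force: [0.3, -0.1, 0.0]
width: 0.0555
```

Run:
```python
from h import *
e=np.array([.6192,.158]); y0=np.radians(-8.1); X=np.array([np.cos(y0),np.sin(y0)])
for n in ("top","scene","wrist"):
    im=arm.get_image(n); W=cloud(im); Z=W[...,2]; sv=W[...,1]*.9906+W[...,0]*.136; a=(W[...,:2]-e)@X
    if n=="scene": A=im["img"]
    b=(Z>.215)&(Z<.232)&(abs(a)<.06)&(abs(sv-.2407)<.03)
    Q=W[b]
    if len(Q)>20: print(n,"bar",cv2.minAreaRect((Q[:,:2]*1000).astype(np.float32)),"z",np.median(Q[:,2]),"tilt slopes",np.linalg.lstsq(np.c_[a[b],sv[b]-.24,np.ones(len(Q))],Q[:,2],rcond=None)[0])
    c=(Z>.163)&(Z<.178)&(abs(a)<.018)&(sv>.25)&(sv<.3); print("  collar s",np.percentile(sv[c],[2,98]) if c.sum()>5 else None,c.sum())
    r=(Z>.15)&(Z<.168)&(abs(a)<.018)&(sv>.05)&(sv<.18); print("  rail top",np.percentile(Z[r],90) if r.sum()>5 else None)
cv2.imwrite("pics/v7c.png",cv2.resize(A[140:320,130:450],None,fx=2.5,fy=2.5,interpolation=cv2.INTER_CUBIC))
```

```text
top bar ((622.4222412109375, 156.7663116455078), (26.843292236328125, 75.46307373046875), 81.81947326660156) z 0.22413730879899046 tilt slopes [-0.00061245  0.04587065  0.22398457]
  collar s [0.2692406  0.27990775] 49
  rail top 0.1613534304906497
scene bar ((623.4498291015625, 157.38043212890625), (28.169055938720703, 75.94532012939453), 82.83268737792969) z 0.22345391522094515 tilt slopes [-0.00041038  0.05664937  0.22315567]
  collar s [0.25068229 0.28342776] 57
  rail top 0.16129359519007908
wrist bar ((608.6190795898438, 159.27615356445312), (26.436548233032227, 51.222347259521484), 82.22406005859375) z 0.22413956152953704 tilt slopes [ 0.00717302 -0.00295173  0.22408203]
  collar s [0.257282   0.27988096] 773
  rail top 0.16077129521212663
```

View pics/v7c.png

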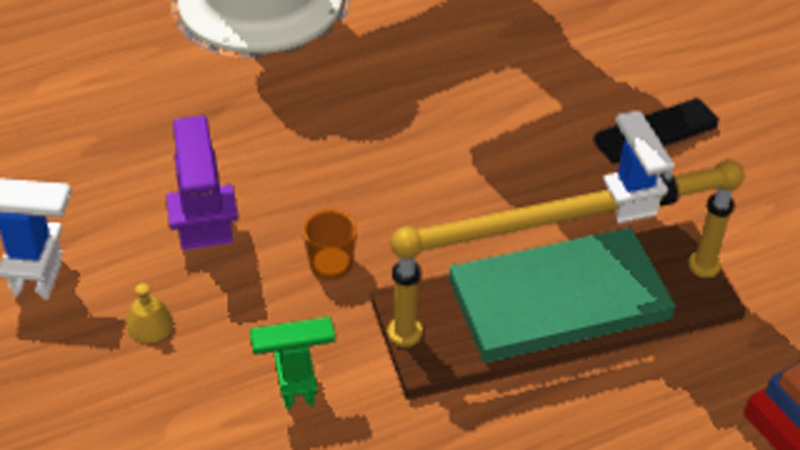

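The light sits upright and fully seated against the collar at crop (665,187), and the bystanders are in place. With contact, the face should be at s = 0.2407 + 0.026 = 0.2667, which matches the first measurement of about 0.266. I'm handing in.

```bash
python3 -c "
from station import arm
print(arm.hand_in())"
```

```text
the job is handed in; nothing more can be done
None
```

I clipped the small blue-and-white light onto the middle of the rail, slid it to rest against the black collar and let go. I handed the job in at about 19 s of robot time. All checks passed within the cameras' accuracy of about 2 mm.

- **Press:** The push peaked at about 17 N and then dropped suddenly to about 6 N as the clip snapped on. The most rail sink I measured was about 17 mm, well short of the 30 mm end stop. Clip and rail axes agreed to within 1 mm, so it was fully home.
- **Slide:** Drag was about 9–10 N. At contact the force rose to 12.5 N, and a further small nudge moved nothing. The push on the collar was therefore about 3 N, below its 14 N slip limit.
- **Final state:** The bar top is at 0.224 m, the home height with the rail at rest. The light is aligned with the rail, and the collar's far edge reads 0.280 m against 0.2795 m before. The bystanders appear untouched, and the robot is clear.
- **Disagreements:**
    - A side force of up to 5 N appeared during pressing while the cameras showed the clip centred. I trimmed it out.
    - The first move call was refused for missing keys, and nothing moved.
    - The top and scene cameras suggest a 2.6–3.2° lean along the rail, fitted over a short span. The wrist camera shows about 0.2°, so I took the light as upright.
    - The fit against the collar rests on the force rise and position readings. No picture shows the contact gap directly.

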